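Set the tablet count and hold the dispenser drawer out at the mark

ROBOT

A 6-joint arm with a two-finger parallel gripper is mounted at the origin on the work surface. World frame = base frame: x ahead of the robot, y to its left, z up, the work surface at z = 0. Lengths are in mm, angles in rad, forces in N, time in s.
With the tool pointing down it reaches from about 350 to 875 mm from the base axis. Payload 4.2 kg.
Tool frame: the origin (TCP) lies midway between the tips of the shut fingers; the grasp point (between the pads) lies 19 mm behind it (arm.grasp_offset is the distance from the TCP to the grasp point, in mm); z points along the fingers, y is the direction in which the jaws open and shut (so a half turn about z gives the same grasp; the last joint's range is limited). The gripper opens to 85 mm and grips with 20 to 120 N. Pads are 22 mm wide; open, the fingers measure 114 mm over their backs; the gripper's body (76 mm by 85 mm) begins 54 mm behind the grasp point. The pads swing forward as they close: fully open they stand 13 mm farther back than shut.
Start: joints at [1.522, 0.385, 0.008, 0, -1.194, -0.259], TCP at [189.319, 595.615, 231.312] pointing down, gripper open.
Joint ranges: [-3.14, 3.14], [-1.21, 2.06], [-1.07, 1.41], [-3.16, 2.05], [-2.99, -0.16], [-3.1, 3.1]. Speed limits (rad/s): [2.79, 2.79, 3.14, 3.14, 3.14, 3.14].

INTERFACE

Orientations are given as a unit quaternion [x, y, z, w].
In Python, from bench import arm gives the robot as it stands.
- The arm moves only by the tool move_arm, never from a script. Its argument "moves" is a list of rows, each an object with "gripper": the gripper's target within -1 to 1 (fully open at 1, half-way at 0, shut at -1); "xyz": the shift along the tool's x, y, z in cm, a list of three; "angular": the turn, a rotation vector about the tool's x, y, z in rad, a list of three. In form: [{"gripper": gripper, "xyz": [dx, dy, dz], "angular": [wx, wy, wz]}, ...]. A call has 1 to 10 rows; each row is the pose to reach, as a shift and turn from the pose commanded when the call began, along the tool's axes at that moment; what a row does not reach only later rows make up. A row lasts 1/8 s, in which the tool goes at most 62.5 mm and 10.7 degrees, less where a joint would pass 70% of its speed; a pose out of reach is approached as far as the arm can. A call with a gripper value outside its range is refused whole. The fingers move at their own pace and stop on an object; the grip force is fixed at half the most. Time passes only in rows, so rows that repeat a pose let the fingers close. It gives the time, the measured TCP pose, the force and the opening at its end, in the units of the state.
- arm.read_state(): the state, without advancing time (a new reading comes with each control period).
- arm.get_image(name): name is "scene" or "top"; returns (picture, depth): 420x560x3 uint8, blue, green, red; 420x560 float32, mm along the optical axis (not along the pixel's ray), 0 where there is no reading.
- arm.get_calibration(name): a dict with "camera_matrix" (3x3 intrinsics, pixels), "R" (3x3) and "t" (3): a world point X has camera coordinates R X + t. Camera axes: x right, y down, z forward; pixel columns grow to the right and rows downward; lengths in mm; the calibration is good to about 2 mm. A picture is of the moment at which its call begins. get_calibration takes no time and is no camera call.
- arm.job_done(): hands the job in, once; it reports no verdict.
The state is a dict: "clock": time; "joints": joint angles; "joint_vel": joint speeds; "joint_efforts": joint torques, N m; "position": TCP position; "ee_rot": TCP orientation; "contact_force": force on the tool from outside, world axes, zero at the start; "wrist_torque": the same for the moment, N m; "gripper_width": finger opening in mm.
Only numpy, scipy, OpenCV 4.12 (cv2) and the standard library are available. Lean on these libraries where they do the work, as an engineer would, in place of code of your own. Each camera call takes 0.05 s, during which the arm holds its last target. There are 200 camera calls.

TASK

On the tablet dispenser, turn the blue count collar to 4 and let go of it; then grip the orange upright handle and pull the spring-return drawer out until its white pointer lines up with the white line on the red clip, not beyond it. Finish while still gripping the handle and holding the drawer at that mark, so that the nurse can take the tablets out. Do not shift the red clip or disturb anything else on the table.

Things in the scene. Friction and masses are not known exactly. Their poses are not given: they have to be found in the camera images.
- dispenser: White tablet dispenser fixed to the table: case 120 mm wide, top 90 mm above the table, on a 10 mm grey base plate. Origin on the table below the collar axis; x to the back, y left (seen from the robot), z up. Case front at x -60 mm, back at +120, base plate front end at -210. Hopper 62 mm across at x +86, top 136 mm above the table. The drawer opens along -x.
- collar (a joint): Blue count collar with a white pointer line, vertical axis. Value in rad: 0 at number 1, growing clockwise seen from above, 0.436 (25 degrees) per number, so 4 is 1.309; range 1 to 6. Numbers are printed on the case: 1 at 62.5 degrees left (+y) of the dispenser's x axis, 6 at 62.5 degrees right. Weak detents (0.05 N m) draw the released collar to the nearest number and keep it.
- sleeve_grip (a point): Point on the axis of the collar's ribbed sleeve, at the height to grip, 118 mm above the table. The sleeve is 42 mm across and stands from 96 to 136 mm above the table; below it lies the flange, 54 mm across, 6 mm high. Its frame turns with the collar.
- drawer (a joint): Spring-return drawer; value in m, 0 shut, growing as it is pulled out along the dispenser's -x, up to 0.085. A spring pulls it shut with about 4 N at 0, rising to about 9 N at the end; let go, it closes by itself.
- handle_grip (a point): Centre line of the drawer's handle, at the height to grip, 92 mm above the table; axes as the dispenser's. The handle is an upright orange block, 20 mm along the pull, 40 mm across, standing from 35 to 115 mm above the table. With the drawer shut its centre is 60 mm in front of the case, 120 mm from the collar's axis (50 mm of free space behind it).
- pointer (a point): Tip of the small white pointer on the left side of the drawer beside the handle, 33 mm above the table; it moves with the drawer.
- clip_mark (a point): Mark for the pointer: the white line across the red clip on the rail at the left edge of the base plate, at the pointer's height; axes as the dispenser's. The clip is 12 mm long and its top is 27 mm above the table. The drawer is at the mark when pointer and clip_mark have the same x in the dispenser's frame.
- clip (a joint): Place of the red clip along its stiff rail, in m along the dispenser's -x: equal to the value of the drawer's joint at which the pointer meets the mark. It stays where it is unless pushed hard.
- tape: Bystander: roll of white tape lying flat, 60 mm across, 25 mm high; origin at the centre of its underside.
- steel_jar: Bystander: polished steel jar, 68 mm across, 70 mm high; origin at the centre of its underside.
- amber_bottle: Bystander: amber glass bottle, 54 mm across, 100 mm high; origin at the centre of its underside.
- scissors: Bystander: scissors with orange handles lying flat, about 160 mm long, 10 mm high; origin at the centre of its underside.
- pill_card: Bystander: green carton, 100 x 60 x 18 mm, lying flat; origin at the centre of its underside.
- white_tub: Bystander: white tub with a purple lid, 90 mm across, 150 mm high; origin at the centre of its underside.
- teal_bottle: Bystander: blue-green bottle, 60 mm across, 110 mm high, standing in the steel tray; origin at the centre of its underside.
- forceps_cup: Bystander: steel cup of forceps, 70 mm across, 190 mm high with its tools, standing in the steel tray; origin at the centre of its underside.

How it is judged:
By the outcome, as a careful person would: the job done as asked, in the order asked, and still so for the second after the job is handed in, while the arm keeps its last pose, push and grip.
It also fails if it takes over 45 s, if anything falls off the work surface, if the arm or the gripper's body presses on something with over 40 N, if the wrist force passes 120 N, or if a joint passes its speed limit or range.

## Working session

There is one attempt and no reset: what is moved stays moved. The work goes in short steps, Python scripts to look and compute and a tool call to move; the robot and the scene stay as the last step left them, time stands still between calls to the robot, and variables do not carry over. Pictures are saved under pics/ and viewed, about 8 in all and at most 12, crops included, and the job is handed in when it is done.

Besides the shell and the picture viewer there is one more tool, called after "Call:" as name([rows], argument=value, ...), one row to a line, values as JSON. move_arm: Moves the arm, as the interface text tells. Its arguments: {"type":"object","properties":{"moves":{"type":"array","items":{"type":"object","properties":{"gripper":{"type":"number"},"xyz":{"type":"array","items":{"type":"number"}},"angular":{"type":"array","items":{"type":"number"}}}}}},"required":["moves"]}

```bash
mkdir -p pics; ls; python3 - <<'E'
from bench import arm
import cv2,numpy as np
for n in("scene","top"):
    p,d=arm.get_image(n); cv2.imwrite(f"pics/{n}0.png",p); np.save(f"{n}0.npy",d)
    print(n,arm.get_calibration(n))
print(arm.read_state())
E
```

```text
pics
scene {'camera_matrix': array([[420.17308785,   0.        , 280.54167048],
       [  0.        , 420.17308785, 209.29017823],
       [  0.        ,   0.        ,   1.        ]]), 'R': array([[-0.04600525,  0.99893989, -0.00161459],
       [ 0.8300559 ,  0.0373281 , -0.55642953],
       [-0.55577939, -0.02693888, -0.83089324]]), 't': array([ 113.30877484, -444.54149301, 1529.16149523])}
top {'camera_matrix': array([[386.5243843 ,   0.        , 283.4862177 ],
       [  0.        , 386.5243843 , 210.28282339],
       [  0.        ,   0.        ,   1.        ]]), 'R': array([[ 7.88401066e-04, -9.99999397e-01, -7.64619352e-04],
       [-9.73110791e-01, -5.91081971e-04, -2.30336794e-01],
       [ 2.30336203e-01,  9.25657117e-04, -9.73110670e-01]]), 't': array([ -96.65674346,  612.54213965, 1134.65157225])}
{'clock': 0.1, 'joints': array([ 1.52158392e+00,  3.85526779e-01,  6.77278818e-03, -4.36185662e-04,
       -1.19398616e+00, -2.58610262e-01]), 'joint_vel': array([ 0.00028151, -0.00391817,  0.00363573,  0.00218907,  0.00126075,
       -0.00108545]), 'joint_efforts': array([-6.88872660e-04, -3.93322921e+01,  1.88929063e+01,  4.19795260e+00,
       -2.60920482e-03,  8.98526693e-07]), 'position': array([189.18494153, 595.1441078 , 230.30637088]), 'ee_rot': array([ 9.88166190e-01, -1.53383815e-01, -1.00031692e-04,  9.87774542e-04]), 'contact_force': array([ 0.46056514,  0.02782792, -0.76140689]), 'wrist_torque': array([-0.02338537,  0.03403561,  0.02211231]), 'gripper_width': 85.26130387522899}
```

View pics/scene0.png

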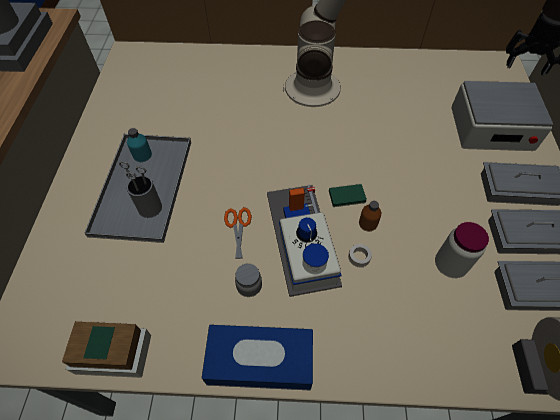

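View pics/top0.png

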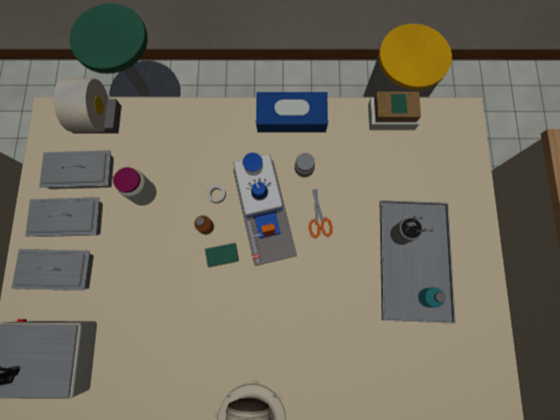

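The scene view shows the dispenser at about (305,240), with the collar at (307,230), the handle at (297,198) and the clip near (310,190). In the top view the collar is at (259,190) and the handle at (268,228). Next I'll enlarge both.

```bash
cat > h.py <<'E'
import cv2,numpy as np
from bench import arm
def px2w(n,u,v,z):
    c=arm.get_calibration(n);K,R,t=c["camera_matrix"],c["R"],c["t"]
    r=R.T@np.linalg.solve(K,[u,v,1.]);o=-R.T@t
    return o+r*(z-o[2])/r[2]
def w2px(n,X):
    c=arm.get_calibration(n);q=c["camera_matrix"]@(c["R"]@np.array(X,float)+c["t"]);return q[:2]/q[2]
def crop(p,u0,v0,w,h,s,name):
    c=cv2.resize(p[v0:v0+h,u0:u0+w],None,fx=s,fy=s,interpolation=cv2.INTER_CUBIC)
    c=cv2.convertScaleAbs(c,alpha=1.5)
    for i in range(0,w,10):
        cv2.putText(c,str(u0+i),(i*s,10),0,.35,(0,255,255),1);cv2.line(c,(i*s,12),(i*s,18),(0,255,255),1)
    for j in range(0,h,10):
        cv2.putText(c,str(v0+j),(0,j*s+4),0,.35,(0,255,255),1);cv2.line(c,(25,j*s),(31,j*s),(0,255,255),1)
    cv2.imwrite(name,c)
E
python3 - <<'E'
from h import *
crop(cv2.imread("pics/scene0.png"),260,175,90,75,8,"pics/sc.png")
crop(cv2.imread("pics/top0.png"),225,145,80,75,8,"pics/tc1.png")
crop(cv2.imread("pics/top0.png"),225,145,80,125,8,"pics/tc.png")
a=cv2.imread("pics/top0.png");crop(a,200,145,130,125,5,"pics/tc.png")
E
```

```text
(no output)
```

View pics/sc.png

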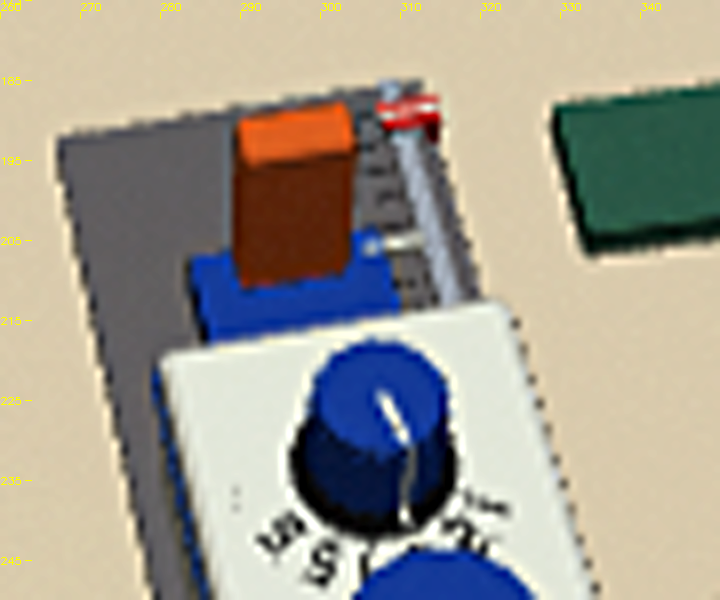

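View pics/tc.png

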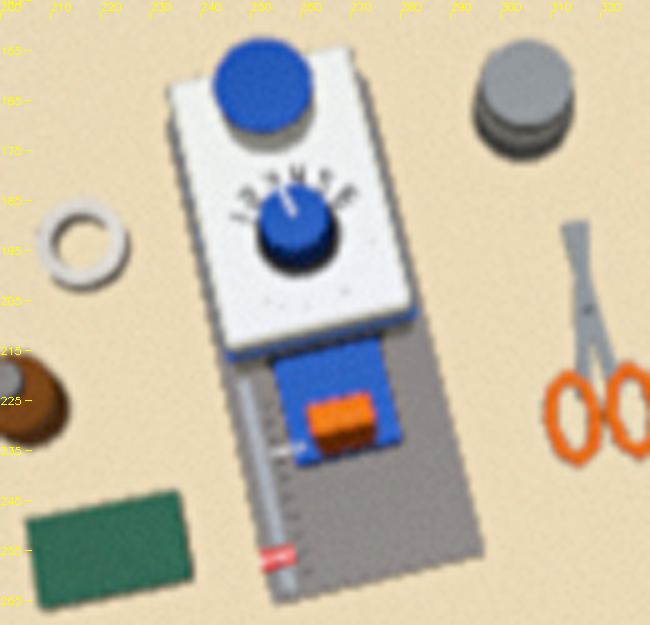

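```bash
cat > fit.py <<'E'
from h import *
from scipy.optimize import least_squares
O=[("scene",307.7,224.8,(0,0,136)),("top",259.2,187.2,(0,0,136)),("top",252.6,162,(86,0,136)),
("top",245.6,215,(-60,60,90)),("top",282.6,205.6,(-60,-60,90)),("top",270,154.6,(120,-60,90)),("top",234,162.6,(120,60,90)),
("scene",280.2,219.4,(-60,-60,90)),("scene",324,212.9,(-60,60,90)),
("top",255,266,(-210,"w",10)),("top",296.6,255.6,(-210,"-w",10)),("scene",267.2,192.1,(-210,"-w",10)),("scene",312.2,185.2,(-210,"w",10))]
def P(q,m):
    m=[{"w":q[3],"-w":q[4]}.get(a,a) for a in m];c,s=np.cos(q[2]),np.sin(q[2])
    return [q[0]+c*m[0]-s*m[1],q[1]+s*m[0]+c*m[1],m[2]]
f=lambda q:np.ravel([w2px(n,P(q,m))-[u,v] for n,u,v,m in O])
r=least_squares(f,[600,0,0.2,70,-70],x_scale=[100,100,.3,70,70],loss="soft_l1")
q=r.x;print(q);print(f(q).reshape(-1,2).round(1))
np.save("q.npy",q)
def loc(n,u,v,z):
    d=px2w(n,u,v,z)[:2]-q[:2];c,s=np.cos(q[2]),np.sin(q[2]);return np.array([c*d[0]+s*d[1],-s*d[0]+c*d[1]]).round(1)
for a in[("top",255,235.4,33),("scene",313,205,33),("top",255.6,256.4,27),("scene",311.5,188.4,27),("top",259.2,187.2,136),("scene",307.7,224.8,136),("top",268.3,226.3,115),("scene",296.9,191.5,115)]:print(a,loc(*a))
# pointer line on collar
for n,a,b in[("top",(255.8,182.6),(259.2,187.8)),("scene",(311,229.6),(307.2,224))]:
    A,B=loc(n,*a,136),loc(n,*b,136);d=A-B;print(n,"ang left of x deg",np.degrees(np.arctan2(d[1],d[0])))
E
python3 fit.py
```

```text
[ 6.68489840e+02 -1.99588987e+01  2.17935939e-01  6.64287008e+01
 -7.12036272e+01]
[[-2.1 -1.9]
 [-1.2 -0.1]
 [-0.3 -1.4]
 [-1.9 -1.2]
 [-0.6  0.1]
 [-0.2 -2.5]
 [-1.2 -2.8]
 [-2.3 -2.9]
 [-1.8 -2.9]
 [-1.7 -1.2]
 [-1.  -0.1]
 [-1.2 -2.1]
 [-1.2 -1.5]]
('top', 255, 235.4, 33) [-122.7   41.6]
('scene', 313, 205, 33) [-117.5   51. ]
('top', 255.6, 256.4, 27) [-187.6   53.3]
('scene', 311.5, 188.4, 27) [-180.3   60.5]
('top', 259.2, 187.2, 136) [-1.  -3.5]
('scene', 307.7, 224.8, 136) [6.2 4. ]
('top', 268.3, 226.3, 115) [-119.2   -5.5]
('scene', 296.9, 191.5, 115) [-113.8    0.8]
top ang left of x deg 20.210269215157226
scene ang left of x deg 18.63116647881593
```

```bash
python3 - <<'E'
from h import *
q=np.load("q.npy")
box={"top":(225,145,305,270),"scene":(260,175,350,250)}
for n in("top","scene"):
    p=cv2.imread(f"pics/{n}0.png");d=np.load(n+"0.npy");u0,v0,u1,v1=box[n]
    c=arm.get_calibration(n);K,R,t=c["camera_matrix"],c["R"],c["t"]
    U,V=np.meshgrid(np.arange(560),np.arange(420))
    C=np.stack([(U-K[0,2])/K[0,0]*d,(V-K[1,2])/K[1,1]*d,d],-1)
    W=(C-t)@R
    m=(U>=u0)&(U<u1)&(V>=v0)&(V<v1)&(d>0)
    hsv=cv2.cvtColor(p,cv2.COLOR_BGR2HSV);H,S,_=cv2.split(hsv)
    B=m&(H>105)&(H<125)&(S>150);Or=m&(H>3)&(H<14)&(S>200)
    z=W[...,2]
    wood=(d>0)&(abs(z)<15)&m;print(n,"table z med",np.median(z[wood&(S<100)]).round(1))
    for nm,M in(("collar top",B&(z>125)&(z<145)&(np.hypot(W[...,0]-q[0],W[...,1]-q[1])<40)),("hopper",B&(z>125)&(np.hypot(W[...,0]-q[0],W[...,1]-q[1])>50)),("handle top",Or&(z>105)&(z<125)),("case top",m&(S<60)&(z>80)&(z<100))):
        print(nm,M.sum(),"px",np.array([U[M].mean(),V[M].mean()]).round(1),"W",W[M].mean(0).round(1))
        
E
```

```text
top table z med -0.3
collar top 130 px [258.7 189.1] W [662.7 -22.1 134.7]
hopper 259 px [252.2 161.8] W [749.2  -1.  134.5]
handle top 25 px [267.9 229.1] W [545.2 -49.9 112.5]
case top 1580 px [258.  187.3] W [682.7 -16.6  88.7]
scene table z med 0.4
collar top 207 px [306.9 225.3] W [674.6 -16.7 135.2]
hopper 102 px [314.8 246.9] W [735.2   3.  135.8]
handle top 106 px [296.6 192.3] W [558.4 -44.4 113.1]
case top 1134 px [305.4 232.3] W [667.8 -18.5  90.1]
```

```bash
cat > mv.py <<'E'
import sys
from h import *
from scipy.spatial.transform import Rotation as R
def rel(xyz,yaw_deg):
    s=arm.read_state();R0=R.from_quat(s["ee_rot"])
    a=np.radians(yaw_deg);X=np.array([np.cos(a),np.sin(a),0]);Z=np.array([0,0,-1.])
    Rt=R.from_matrix(np.c_[X,np.cross(Z,X),Z])
    print("cm",(R0.inv().apply(np.array(xyz)-s["position"])/10).round(2),"rot",(R0.inv()*Rt).as_rotvec().round(3),"force",s["contact_force"].round(1),"w",round(s["gripper_width"],1),"t",s["clock"])
if __name__=="__main__": rel([float(a) for a in sys.argv[1:4]],float(sys.argv[4]))
E
python3 mv.py 668 -19 215 27.5
```

```text
cm [64.25 44.01  1.62] rot [ 0.002  0.001 -0.788] force [ 0.5  0.  -0.8] w 85.3 t 0.1
```

Call:
move_arm([
  {"gripper":1,"xyz":[5,3.4,0.2],"angular":[0,0,-0.06]},
  {"gripper":1,"xyz":[64.2,44,1.6],"angular":[0,0,-0.788]},
  {"gripper":1,"xyz":[64.2,44,1.6],"angular":[0,0,-0.788]},
  {"gripper":1,"xyz":[64.2,44,1.6],"angular":[0,0,-0.788]},
  {"gripper":1,"xyz":[64.2,44,1.6],"angular":[0,0,-0.788]},
  {"gripper":1,"xyz":[64.2,44,1.6],"angular":[0,0,-0.788]},
  {"gripper":1,"xyz":[64.2,44,1.6],"angular":[0,0,-0.788]},
  {"gripper":1,"xyz":[64.2,44,1.6],"angular":[0,0,-0.788]},
  {"gripper":1,"xyz":[64.2,44,1.6],"angular":[0,0,-0.788]},
  {"gripper":1,"xyz":[64.2,44,1.6],"angular":[0,0,-0.788]},
])

```text
clock: 1.35
position: [568.1, 109.3, 218.2]
ee_rot: [0.971, 0.238, -0.0, -0.0]
contact_force: [1.0, 0.3, 0.3]
gripper_width: 85.0
```

```bash
python3 mv.py 668 -19 215 27.5
```

```text
cm [ 2.93 15.99  0.32] rot [-0.  0.  0.] force [1.  0.3 0.3] w 85.0 t 1.35
```

Call:
move_arm([
  {"gripper":1,"xyz":[2.9,16,2.0],"angular":[0,0,0]},
  {"gripper":1,"xyz":[2.9,16,2.0],"angular":[0,0,0]},
  {"gripper":1,"xyz":[2.9,16,2.0],"angular":[0,0,0]},
  {"gripper":1,"xyz":[2.9,16,2.0],"angular":[0,0,0]},
  {"gripper":1,"xyz":[2.9,16,2.0],"angular":[0,0,0]},
])

```text
clock: 1.98
position: [666.5, -17.3, 197.9]
ee_rot: [0.971, 0.238, -0.001, -0.0]
contact_force: [-0.4, 0.4, 0.6]
gripper_width: 85.4
```

```bash
python3 - <<'E'
from h import *
p,d=arm.get_image("scene");cv2.imwrite("pics/s1.png",p);np.save("s1.npy",d)
s=arm.read_state();print(s["position"],s["ee_rot"],w2px("scene",s["position"]))
crop(p,250,160,100,75,8,"pics/s1c.png")
E
```

```text
[666.43615795 -16.76493144 198.45756214] [ 9.71230516e-01  2.38141185e-01 -2.27011345e-04 -9.98075552e-05] [308.25458698 208.26938035]
```

View pics/s1c.png

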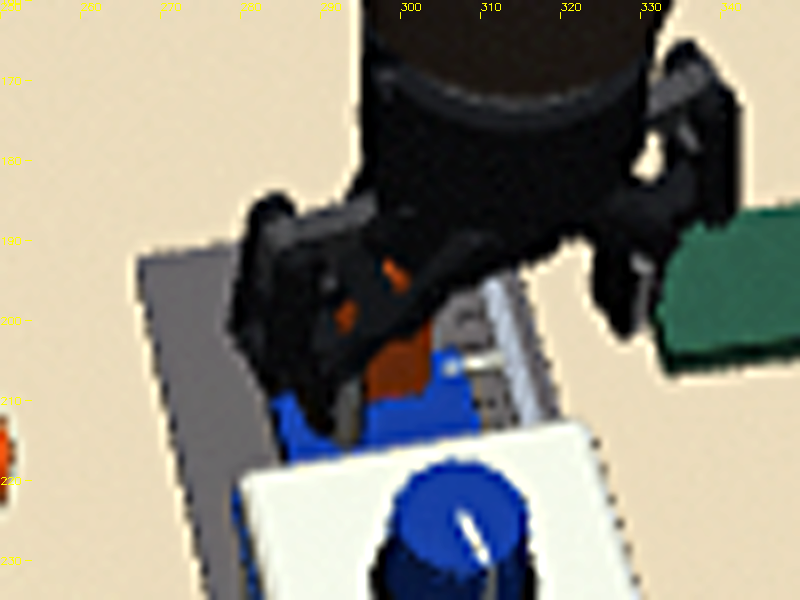

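The fingertips at (289,214) and (328,201) straddle the axis of the collar, whose top centre is at (307,224). The collar is still near 3. The offset is only 2–3 mm, so I'll descend.

```bash
python3 mv.py 669 -19 101 27.5
```

```text
cm [0.13 0.32 9.75] rot [-0.     0.     0.001] force [0.6 1.8 0.7] w 85.1 t 2.025
```

Call:
move_arm([
  {"gripper":1,"xyz":[0.1,0.3,3],"angular":[0,0,0]},
  {"gripper":1,"xyz":[0.1,0.3,6],"angular":[0,0,0]},
  {"gripper":1,"xyz":[0.1,0.3,8.5],"angular":[0,0,0]},
  {"gripper":1,"xyz":[0.1,0.3,9.7],"angular":[0,0,0]},
  {"gripper":1,"xyz":[0.1,0.3,9.7],"angular":[0,0,0]},
])

```text
clock: 2.65
position: [668.8, -18.8, 101.4]
ee_rot: [0.971, 0.238, -0.0, 0.0]
contact_force: [0.4, 0.3, 0.9]
gripper_width: 85.8
```

Call:
move_arm([
  {"gripper":0.2,"xyz":[0,0,0],"angular":[0,0,0]},
  {"gripper":0.1,"xyz":[0,0,0],"angular":[0,0,0]},
  {"gripper":0.0,"xyz":[0,0,0],"angular":[0,0,0]},
  {"gripper":-0.1,"xyz":[0,0,0],"angular":[0,0,0]},
  {"gripper":-0.2,"xyz":[0,0,0],"angular":[0,0,0]},
  {"gripper":-0.2,"xyz":[0,0,0],"angular":[0,0,0]},
])

```text
clock: 3.4
position: [669.3, -18.7, 102.9]
ee_rot: [0.971, 0.238, 0.001, -0.0]
contact_force: [-2.9, 4.4, 4.8]
gripper_width: 40.4
```

```bash
python3 -c "
from h import *
s=arm.read_state();print({k:s[k] for k in('position','contact_force','wrist_torque','gripper_width')})"
```

```text
{'position': array([669.26086484, -18.70555948, 102.92551738]), 'contact_force': array([-2.87910599,  4.38780398,  4.79641084]), 'wrist_torque': array([ 1.1454778 ,  0.84435653, -0.00759479]), 'gripper_width': 40.371887346417104}
```

Call:
move_arm([
  {"gripper":-0.2,"xyz":[0,0,0],"angular":[0,0,0.08]},
  {"gripper":-0.2,"xyz":[0,0,0],"angular":[0,0,0.16]},
  {"gripper":-0.2,"xyz":[0,0,0],"angular":[0,0,0.24]},
  {"gripper":-0.2,"xyz":[0,0,0],"angular":[0,0,0.32]},
  {"gripper":-0.2,"xyz":[0,0,0],"angular":[0,0,0.4]},
  {"gripper":-0.2,"xyz":[0,0,0],"angular":[0,0,0.46]},
  {"gripper":-0.2,"xyz":[0,0,0],"angular":[0,0,0.49]},
  {"gripper":-0.2,"xyz":[0,0,0],"angular":[0,0,0.49]},
])

```text
clock: 4.4
position: [669.2, -18.4, 102.9]
ee_rot: [1.0, -0.005, 0.0, -0.001]
contact_force: [-3.7, 5.0, 5.4]
gripper_width: 40.5
```

```bash
python3 - <<'E'
from h import *
s=arm.read_state();print({k:s[k] for k in('position','contact_force','wrist_torque','gripper_width')})
p,d=arm.get_image("scene");cv2.imwrite("pics/s2.png",p)
crop(p,260,190,90,65,8,"pics/s2c.png")
E
```

```text
{'position': array([669.18913464, -18.44900385, 102.90122392]), 'contact_force': array([-3.65228468,  5.02240375,  5.42482192]), 'wrist_torque': array([ 1.38964452,  0.94698383, -0.03021376]), 'gripper_width': 40.46366720633067}
```

View pics/s2c.png

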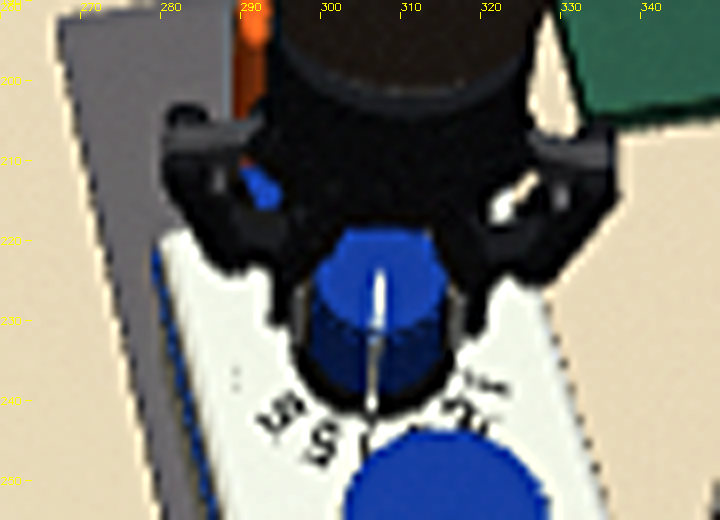

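The pointer line now runs from (307,224) to (306,242), right at the partly hidden "4" at (306,246). Next I'll let go and rise.

Call:
move_arm([
  {"gripper":0.3,"xyz":[0,0,0],"angular":[0,0,0]},
  {"gripper":1,"xyz":[0,0,0],"angular":[0,0,0]},
  {"gripper":1,"xyz":[0,0,0],"angular":[0,0,0]},
  {"gripper":1,"xyz":[0,0,0],"angular":[0,0,0]},
  {"gripper":1,"xyz":[0,0,-2.5],"angular":[0,0,0]},
  {"gripper":1,"xyz":[0,0,-6],"angular":[0,0,0]},
  {"gripper":1,"xyz":[0,0,-10],"angular":[0,0,0]},
  {"gripper":1,"xyz":[0,0,-10],"angular":[0,0,0]},
])

```text
clock: 5.45
position: [671.4, -19.7, 206.1]
ee_rot: [1.0, -0.005, 0.004, -0.0]
contact_force: [-0.3, -0.5, 0.0]
gripper_width: 85.0
```

```bash
python3 - <<'E'
from h import *
from mv import rel
q=np.load("q.npy");c,s=np.cos(q[2]),np.sin(q[2])
o=np.array([669,-18.5])
h=o-120*np.array([c,s]);print(h)
rel([*h,200],np.degrees(q[2]))
rel([*h,75],np.degrees(q[2]))
E
```

```text
[551.83850286 -44.44578169]
cm [-11.93   2.59   0.51] rot [ 0.    -0.009 -0.227] force [-0.3 -0.5  0. ] w 85.0 t 5.45
cm [-12.04   2.6   13.  ] rot [ 0.    -0.009 -0.227] force [-0.3 -0.5  0. ] w 85.0 t 5.45
```

Call:
move_arm([
  {"gripper":1,"xyz":[-4,0.9,0],"angular":[0,0,-0.1]},
  {"gripper":1,"xyz":[-9,2,0],"angular":[0,0,-0.2]},
  {"gripper":1,"xyz":[-12,2.6,0],"angular":[0,0,-0.227]},
  {"gripper":1,"xyz":[-12,2.6,0],"angular":[0,0,-0.227]},
  {"gripper":1,"xyz":[-12,2.6,0],"angular":[0,0,-0.227]},
])

```text
clock: 6.08
position: [549.4, -44.4, 201.4]
ee_rot: [0.994, 0.108, 0.0, 0.0]
contact_force: [0.5, 0.4, -0.6]
gripper_width: 85.6
```

```bash
python3 - <<'E'
from h import *
from mv import rel
p,d=arm.get_image("scene");p2,d2=arm.get_image("top");cv2.imwrite("pics/t3.png",p2)
crop(p,255,155,80,95,6,"pics/a.png");crop(p2,220,150,80,95,4,"pics/b.png")
a=cv2.imread("pics/a.png");b=cv2.imread("pics/b.png");b=cv2.copyMakeBorder(b,0,a.shape[0]-b.shape[0],0,0,0)
cv2.imwrite("pics/ab3.png",np.hstack([a,b]))
print(arm.read_state()["position"]);rel([551.8,-44.4,75],12.5)
E
```

```text
[549.77195981 -44.23262066 201.07520518]
cm [ 0.2   0.06 12.61] rot [ 0.     0.    -0.001] force [-0.5  0.2 -0.4] w 85.4 t 6.175
```

View pics/ab3.png

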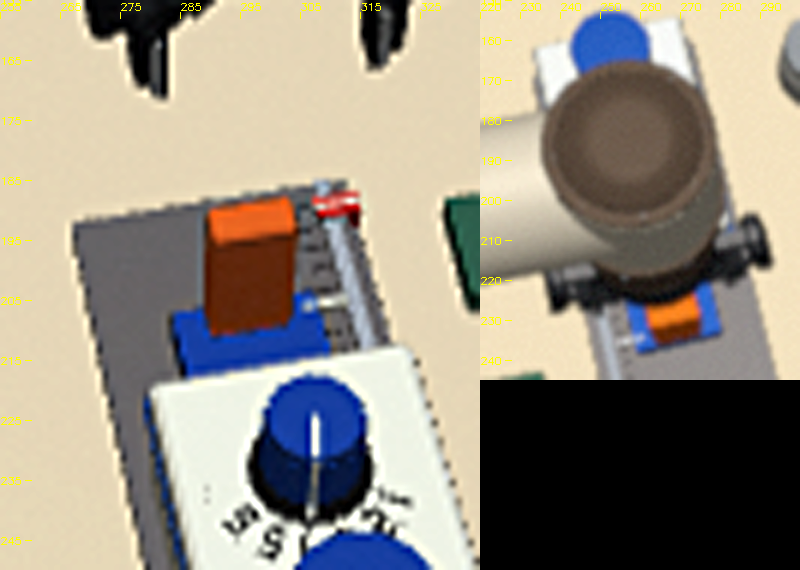

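The collar has been released with its pointer at the 4 (line about 10.5° right of the dispenser's x axis, 4 being at 12.5°). The handle top is at (296,191) and the fingers straddle it. Next I'll descend and grip.

```bash
python3 mv.py 553 -46 74 12.5
```

```text
cm [ 0.28  0.24 12.71] rot [ 0.     0.    -0.001] force [-0.5  0.2 -0.4] w 85.4 t 6.175
```

Call:
move_arm([
  {"gripper":1,"xyz":[0.3,0.2,4],"angular":[0,0,0]},
  {"gripper":1,"xyz":[0.3,0.2,8],"angular":[0,0,0]},
  {"gripper":1,"xyz":[0.3,0.2,11],"angular":[0,0,0]},
  {"gripper":1,"xyz":[0.3,0.2,12.5],"angular":[0,0,0]},
  {"gripper":1,"xyz":[0.3,0.2,12.5],"angular":[0,0,0]},
  {"gripper":0.2,"xyz":[0.3,0.2,12.5],"angular":[0,0,0]},
  {"gripper":0,"xyz":[0.3,0.2,12.5],"angular":[0,0,0]},
  {"gripper":-0.2,"xyz":[0.3,0.2,12.5],"angular":[0,0,0]},
  {"gripper":-0.3,"xyz":[0.3,0.2,12.5],"angular":[0,0,0]},
  {"gripper":-0.3,"xyz":[0.3,0.2,12.5],"angular":[0,0,0]},
])

```text
clock: 7.42
position: [553.2, -46.7, 78.1]
ee_rot: [0.994, 0.109, 0.001, 0.001]
contact_force: [-0.3, -4.4, 3.9]
gripper_width: 39.1
```

```bash
python3 - <<'E'
from h import *
s=arm.read_state();print({k:s[k] for k in('position','contact_force','wrist_torque','gripper_width')})
p,d=arm.get_image("scene");cv2.imwrite("pics/s4.png",p)
p2,d2=arm.get_image("top");cv2.imwrite("pics/t4.png",p2)
E
```

```text
{'position': array([553.18293711, -46.68212208,  78.13080867]), 'contact_force': array([-0.29945773, -4.37359162,  3.86414729]), 'wrist_torque': array([-1.29218311,  0.05018974,  0.48203534]), 'gripper_width': 39.10396196237016}
```

Call:
move_arm([
  {"gripper":-0.3,"xyz":[-0.7,0,0],"angular":[0,0,0]},
  {"gripper":-0.3,"xyz":[-1.5,0,0],"angular":[0,0,0]},
  {"gripper":-0.3,"xyz":[-2.3,0,0],"angular":[0,0,0]},
  {"gripper":-0.3,"xyz":[-3.1,0,0],"angular":[0,0,0]},
  {"gripper":-0.3,"xyz":[-3.9,0,0],"angular":[0,0,0]},
  {"gripper":-0.3,"xyz":[-4.6,0,0],"angular":[0,0,0]},
  {"gripper":-0.3,"xyz":[-5,0,0],"angular":[0,0,0]},
  {"gripper":-0.3,"xyz":[-5,0,0],"angular":[0,0,0]},
])

```text
clock: 8.52
position: [507.7, -57.7, 78.2]
ee_rot: [0.994, 0.11, 0.004, 0.001]
contact_force: [9.9, -10.9, -2.4]
gripper_width: 39.2
```

```bash
python3 - <<'E'
from h import *
s=arm.read_state();print({k:s[k] for k in('position','contact_force','wrist_torque','gripper_width')})
p=np.mean([arm.get_image("scene")[0] for _ in range(3)],0).astype(np.uint8);cv2.imwrite("pics/s5.png",p)
p2=arm.get_image("top")[0];cv2.imwrite("pics/t5.png",p2)
crop(p,290,175,32,44,12,"pics/a.png");crop(p2,235,215,34,44,12,"pics/b.png")
cv2.imwrite("pics/ab5.png",np.hstack([cv2.imread("pics/a.png"),cv2.imread("pics/b.png")]))
E
```

```text
{'position': array([507.70991456, -57.683754  ,  78.17235901]), 'contact_force': array([  9.90805368, -10.852173  ,  -2.36062764]), 'wrist_torque': array([-2.58289121, -2.02849494,  0.32818858]), 'gripper_width': 39.19080102891741}
```

View pics/ab5.png

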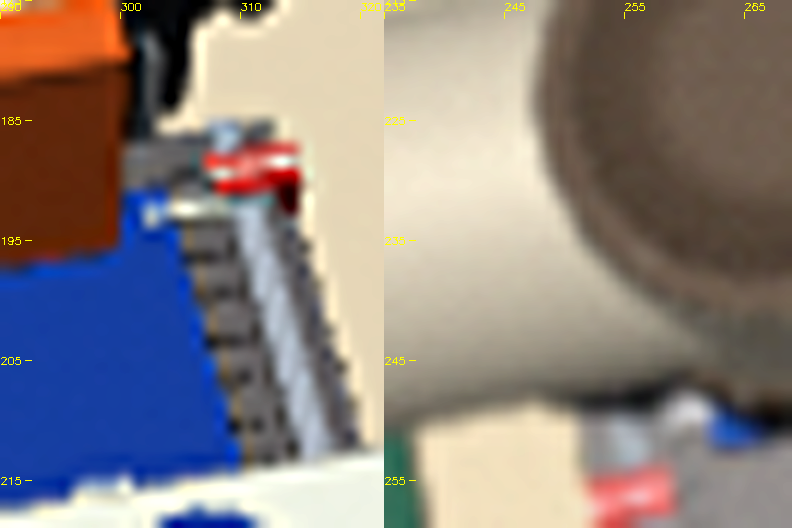

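```bash
python3 - <<'E'
from h import *
p=cv2.imread("pics/s5.png").astype(int)
print("cols",list(range(303,317)))
for v in range(185,196):print(v,["%d/%d"%(p[v,u,2],p[v,u,1]) for u in range(303,317)])
p=cv2.imread("pics/t5.png").astype(int);print("top",list(range(252,264)))
for v in range(246,261):print(v,["%d/%d"%(p[v,u,2],p[v,u,1]) for u in range(252,264)])
E
```

```text
cols [303, 304, 305, 306, 307, 308, 309, 310, 311, 312, 313, 314, 315, 316]
185 ['135/127', '165/154', '155/144', '153/142', '111/115', '106/116', '89/98', '98/94', '72/73', '81/81', '157/151', '155/147', '153/145', '153/143']
186 ['70/68', '80/78', '61/61', '60/60', '59/67', '110/124', '105/119', '60/55', '59/50', '96/81', '154/134', '153/134', '154/146', '153/143']
187 ['68/66', '66/65', '64/64', '60/64', '90/66', '118/111', '94/74', '104/46', '111/38', '131/44', '145/56', '142/73', '154/147', '153/144']
188 ['70/68', '66/64', '61/60', '56/62', '158/45', '147/51', '147/51', '159/89', '152/85', '157/128', '167/179', '133/131', '156/153', '153/146']
189 ['67/65', '47/46', '34/34', '40/45', '100/92', '146/150', '135/100', '156/81', '126/52', '118/12', '133/0', '130/0', '153/147', '154/147']
190 ['36/43', '50/47', '65/63', '64/65', '44/35', '146/18', '138/8', '140/12', '126/22', '108/23', '56/0', '51/0', '133/117', '156/148']
191 ['21/49', '90/87', '97/97', '91/93', '95/101', '101/88', '54/61', '70/68', '79/85', '60/75', '36/4', '32/0', '165/162', '157/149']
192 ['83/107', '146/145', '
[... 1706 characters left out ...]
59/83', '162/96', '165/95', '154/93', '107/89', '86/85', '92/89', '96/93', '99/95']
256 ['163/109', '165/91', '163/92', '162/111', '164/120', '169/99', '155/85', '103/77', '90/89', '96/93', '99/94', '99/96']
257 ['163/130', '166/96', '160/78', '146/70', '147/76', '150/72', '144/75', '107/81', '94/91', '98/94', '96/93', '100/96']
258 ['157/110', '148/65', '141/53', '124/63', '116/84', '113/95', '111/98', '100/94', '92/88', '92/89', '94/91', '99/95']
259 ['142/111', '110/75', '102/73', '103/93', '110/112', '112/119', '105/109', '97/96', '89/87', '84/82', '91/87', '97/94']
260 ['151/139', '111/104', '93/90', '99/98', '114/118', '119/124', '113/117', '101/98', '96/93', '95/91', '95/91', '99/96']
```

```bash
python3 - <<'E'
from h import *
q=np.load("q.npy")
for yaw in(12.5,13.5,14.):
  y=np.radians(yaw);X=np.array([np.cos(y),np.sin(y)])
  for zc in (27,):
    f=lambda n,a,b,c,d:round(((px2w(n,*a,33)-px2w(n,*b,zc))[:2])@X,1)
    print(yaw,"scene",f("scene",(305.3,191.8),(308,189.0),0,0),f("scene",(305.3,191.8),(313,188.1),0,0),"top",f("top",(260,249.),(256,255.85),0,0),f("top",(260,249.),(252.3,256.8),0,0))
a=[px2w("top",*c,33)for c in((255.,235.),)]
print(px2w("top",260,249,33),px2w("scene",305.3,191.8,33))
E
```

```text
12.5 scene 12.9 13.6 top 17.6 18.1
13.5 scene 12.7 13.1 top 17.3 17.6
14.0 scene 12.6 12.9 top 17.2 17.3
[496.41256688 -22.35106661  33.        ] [497.01248106 -18.16847135  33.        ]
```

```bash
python3 - <<'E'
from h import *
p,d=arm.get_image("scene");p2,d2=arm.get_image("top")
def W(n,d,u,v):
    c=arm.get_calibration(n);K=c["camera_matrix"];r=np.linalg.solve(K,[u,v,1.])*d[v,u];return (c["R"].T@(r-c["t"])).round(1)
for u,v in[(304,192),(305,192),(306,192),(308,189),(309,189),(310,188),(312,188),(313,188),(309,190),(306,196)]:print("s",u,v,W("scene",d,u,v))
for u,v in[(260,249),(259,249),(261,249),(255,256),(256,256),(257,255),(254,256),(252,257),(262,256)]:print("t",u,v,W("top",d2,u,v))
s=cv2.imread("pics/scene0.png").astype(int);print("scene0 ptr cols",list(range(303,317)))
for v in range(200,210):print(v,[s[v,u,2] for u in range(303,317)])
print("clip0")
for v in range(186,192):print(v,["%d/%d"%(s[v,u,2],s[v,u,1]) for u in range(306,316)])
s=cv2.imread("pics/top0.png").astype(int);print("top0 ptr",list(range(250,264)))
for v in range(230,240):print(v,[s[v,u,2] for u in range(250,264)])
E
```

```text
s 304 192 [503.3 -22.2  40.4]
s 305 192 [500.1 -19.2  36.2]
s 306 192 [503.9 -16.5  41.6]
s 308 189 [480.4 -10.   24.9]
s 309 189 [482.6  -7.2  27.9]
s 310 188 [476.8  -4.2  25.3]
s 312 188 [481.    1.4  31.2]
s 313 188 [477.1   4.6  26.2]
s 309 190 [485.7  -7.2  27.1]
s 306 196 [498.9 -15.2  14.8]
t 260 249 [496.3 -22.4  33.6]
t 259 249 [496.7 -19.1  30.7]
t 261 249 [496.3 -25.6  33.9]
t 255 256 [475.1  -6.6  27.1]
t 256 256 [475.2  -9.6  25.8]
t 257 255 [479.  -12.3  20.3]
t 254 256 [475.   -3.4  27.4]
t 252 257 [471.8   2.8  27.7]
t 262 256 [477.4 -27.4   6.5]
scene0 ptr cols [303, 304, 305, 306, 307, 308, 309, 310, 311, 312, 313, 314, 315, 316]
200 [np.int64(59), np.int64(57), np.int64(66), np.int64(67), np.int64(49), np.int64(68), np.int64(67), np.int64(56), np.int64(64), np.int64(109), np.int64(109), np.int64(74), np.int64(56), np.int64(67)]
201 [np.int64(58), np.int64(66), np.int64(67), np.int64(67), np.int64(67), np.int64(67), np.int64(67), np.int64(65), np.int64(61), np.int64(110), np.int64(109), np.int64(87), np.int64(58), np.int64(52)]
202 [np.int64(63), np.int64(68), np.i
[... 3640 characters left out ...]
97), np.int64(82), np.int64(54), np.int64(32), np.int64(21), np.int64(27), np.int64(31)]
237 [np.int64(97), np.int64(111), np.int64(114), np.int64(104), np.int64(92), np.int64(78), np.int64(75), np.int64(89), np.int64(85), np.int64(50), np.int64(24), np.int64(24), np.int64(28), np.int64(35)]
238 [np.int64(94), np.int64(106), np.int64(115), np.int64(110), np.int64(94), np.int64(89), np.int64(91), np.int64(94), np.int64(91), np.int64(70), np.int64(59), np.int64(60), np.int64(66), np.int64(72)]
239 [np.int64(94), np.int64(104), np.int64(114), np.int64(112), np.int64(97), np.int64(91), np.int64(88), np.int64(91), np.int64(95), np.int64(93), np.int64(91), np.int64(90), np.int64(92), np.int64(92)]
```

The pointer is still about 13–18 mm short of the clip line. In the scene view the pointer is at (305,192) and the line at (308–313,188.5); in the top view they are at (260,249) and (256,256). I'll pull 10 mm more and ease the side load.

Call:
move_arm([
  {"gripper":-0.3,"xyz":[-0.4,0.1,0],"angular":[0,0,0]},
  {"gripper":-0.3,"xyz":[-0.8,0.2,0],"angular":[0,0,0]},
  {"gripper":-0.3,"xyz":[-1,0.25,0],"angular":[0,0,0]},
  {"gripper":-0.3,"xyz":[-1,0.25,0],"angular":[0,0,0]},
  {"gripper":-0.3,"xyz":[-1,0.25,0],"angular":[0,0,0]},
])

```text
clock: 9.45
position: [498.8, -60.1, 78.2]
ee_rot: [0.994, 0.11, 0.005, 0.0]
contact_force: [7.0, 0.1, -1.3]
gripper_width: 39.7
```

```bash
cat > look.py <<'E'
import sys
from h import *
k=sys.argv[1];s=arm.read_state();print({k:s[k].round(1) for k in('position','contact_force','wrist_torque')},s['gripper_width'],s["clock"])
a=np.mean([arm.get_image("scene")[0] for _ in range(6)],0);b=np.mean([arm.get_image("top")[0] for _ in range(6)],0)
np.savez(f"l{k}.npz",a=a,b=b)
crop(a.astype(np.uint8),295,180,24,22,16,"pics/a.png");crop(b.astype(np.uint8),246,244,24,22,16,"pics/b.png")
cv2.imwrite(f"pics/ab{k}.png",np.hstack([cv2.imread("pics/a.png"),cv2.imread("pics/b.png")]))
E
python3 look.py 6
```

```text
{'position': array([498.8, -60.1,  78.2]), 'contact_force': array([ 7. ,  0.1, -1.3]), 'wrist_torque': array([-0. , -1.4,  0.3])} 39.69239361894418 9.45
```

View pics/ab6.png

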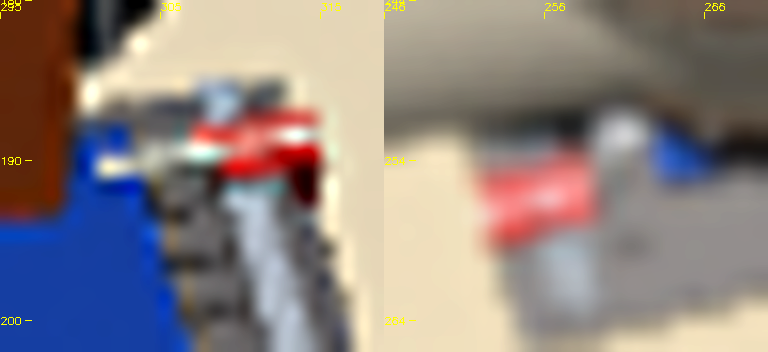

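```bash
python3 - <<'E'
from h import *
y=np.radians(13.7);X=np.array([np.cos(y),np.sin(y)])
def L(n,u,v,z):
    w=px2w(n,u,v,z);return round(w[:2]@X,1)
print("top ptr0",L("top",255.8,234.75,33),"now",L("top",260.4,251.6,33),"clip",L("top",255.4,255.9,27))
print("scene ptr0",L("scene",310,204.75,33),"now",L("scene",305,189.1,33),"clip",L("scene",309.8,188.4,27),L("scene",313.2,187.7,27))
D=[np.stack([arm.get_image(n)[1] for _ in range(12)]) for n in("scene","top")]
for n,d,pts in(("scene",D[0],[(302,190),(303,189),(304,189),(305,189),(306,189),(307,188),(309,188),(310,188),(311,188),(312,188),(313,187)]),("top",D[1],[(259,251),(260,251),(261,251),(260,252),(253,256),(254,256),(255,256),(256,256),(257,255)])):
    c=arm.get_calibration(n)
    for u,v in pts:
        z=d[:,v,u];r=np.linalg.solve(c["camera_matrix"],[u,v,1.])*np.median(z);w=c["R"].T@(r-c["t"]);print(n,u,v,w.round(1),"std",z.std().round(1),"s",(w[:2]@X).round(1))
l=np.load("l6.npz");b=l["b"];print(list(range(250,264)))
for v in range(247,260):print(v,[f"{b[v,u,2]:.0f}/{b[v,u,1]:.0f}" for u in range(250,264)])
E
```

```text
top ptr0 524.4 now 468.7 clip 460.0
scene ptr0 525.8 now 468.8 clip 464.8 464.2
scene 302 190 [493.6 -28.   36.6] std 2.6 s 472.9
scene 303 189 [470.1 -24.3  10.1] std 2.0 s 450.9
scene 304 189 [469.9 -21.3  10. ] std 2.4 s 451.5
scene 305 189 [490.4 -19.4  37.7] std 2.0 s 471.8
scene 306 189 [489.7 -16.4  37. ] std 1.9 s 471.9
scene 307 188 [478.7 -13.1  27.4] std 1.3 s 462.0
scene 309 188 [477.9  -7.2  26.6] std 2.3 s 462.6
scene 310 188 [478.   -4.3  26.8] std 2.6 s 463.4
scene 311 188 [478.   -1.3  27.1] std 1.7 s 464.1
scene 312 188 [477.3   1.7  26.3] std 2.7 s 464.1
scene 313 187 [473.    4.7  25.6] std 2.1 s 460.6
top 259 251 [477.5 -25.6 131.2] std 2.7 s 457.9
top 260 251 [493.1 -21.    9.2] std 2.4 s 474.2
top 261 251 [493.1 -24.2   9.3] std 2.4 s 473.4
top 260 252 [486.4 -22.7  37. ] std 334.6 s 467.2
top 253 256 [ 4.752e+02 -2.000e-01  2.570e+01] std 337.1 s 461.6
top 254 256 [475.2  -3.3  25.5] std 2.2 s 460.9
top 255 256 [475.3  -6.4  24.7] std 337.2 s 460.3
top 256 256 [475.3  -9.6  25.3] std 337.2 s 459.5
top 257 255 [478.3 -12.7  26.1] std 2.6 s 461.7
[250, 251, 252,
[... 1165 characters left out ...]
26', '146/84', '150/70', '157/73', '159/85', '163/98', '166/97', '156/95', '105/86', '86/85', '91/88', '94/91', '73/76']
256 ['160/150', '162/142', '162/108', '164/91', '164/93', '161/109', '164/121', '167/98', '155/85', '103/77', '90/88', '97/94', '99/95', '96/92']
257 ['160/151', '162/150', '162/129', '164/94', '160/79', '145/71', '146/76', '149/72', '142/74', '105/80', '95/91', '98/95', '99/95', '100/96']
258 ['160/150', '160/144', '155/108', '146/63', '141/54', '123/64', '116/82', '113/96', '111/97', '99/93', '93/90', '90/88', '94/91', '98/95']
259 ['160/150', '159/144', '143/113', '111/76', '101/74', '102/92', '111/113', '111/118', '105/109', '96/95', '88/86', '84/81', '89/87', '97/94']
```

Averaged depth puts the pointer's visible top at z ≈ 37, not 33. With that corrected, the two cameras agree on about 8 mm remaining. I'll pull 7 mm more.

Call:
move_arm([
  {"gripper":-0.3,"xyz":[-0.3,0.02,0],"angular":[0,0,0]},
  {"gripper":-0.3,"xyz":[-0.6,0.03,0],"angular":[0,0,0]},
  {"gripper":-0.3,"xyz":[-0.7,0.03,0],"angular":[0,0,0]},
  {"gripper":-0.3,"xyz":[-0.7,0.03,0],"angular":[0,0,0]},
  {"gripper":-0.3,"xyz":[-0.7,0.03,0],"angular":[0,0,0]},
])

```text
clock: 11.88
position: [492.2, -61.7, 78.1]
ee_rot: [0.994, 0.11, 0.005, 0.0]
contact_force: [7.2, 2.8, -1.3]
gripper_width: 39.3
```

```bash
python3 look.py 7; python3 - <<'E'
from h import *
l=np.load("l7.npz")
for k,U,V in(("b",range(250,266),range(249,260)),("a",range(299,316),range(182,193))):
    print(list(U))
    for v in V:print(v,[f"{l[k][v,u,2]:.0f}/{l[k][v,u,1]:.0f}" for u in U])
E
```

```text
{'position': array([492.2, -61.7,  78.1]), 'contact_force': array([ 7.2,  2.8, -1.3]), 'wrist_torque': array([ 0.1, -1.4,  0.3])} 39.25688740022672 11.875
[250, 251, 252, 253, 254, 255, 256, 257, 258, 259, 260, 261, 262, 263, 264, 265]
249 ['113/107', '112/106', '111/105', '109/104', '108/103', '107/102', '106/100', '105/100', '104/100', '102/97', '96/92', '87/83', '77/74', '68/65', '62/59', '64/61']
250 ['107/102', '106/101', '103/98', '103/98', '102/97', '101/95', '98/93', '97/92', '95/90', '94/89', '92/88', '88/84', '84/79', '76/73', '66/63', '62/59']
251 ['100/95', '98/93', '96/91', '95/90', '94/89', '91/87', '89/85', '87/83', '84/80', '82/78', '80/76', '78/74', '75/71', '72/68', '68/65', '62/58']
252 ['90/86', '86/83', '86/82', '84/81', '82/79', '79/76', '76/73', '74/71', '70/67', '68/65', '73/69', '73/70', '63/59', '60/56', '62/56', '62/57']
253 ['80/76', '77/73', '76/70', '73/68', '66/63', '61/59', '58/54', '54/52', '50/50', '56/55', '87/86', '100/99', '80/79', '54/51', '54/46', '61/52']
254 ['86/80', '86/71', '90/58', '87/52', '71/44', '63/42', '60/43', '53/43', '57/52', '62/
[... 2193 characters left out ...]
152/85', '156/128', '167/180', '133/131', '156/154']
189 ['8/41', '6/36', '26/43', '8/34', '20/33', '58/56', '61/61', '38/42', '72/60', '149/151', '136/100', '156/82', '126/52', '116/10', '132/0', '130/0', '153/147']
190 ['11/42', '12/40', '10/38', '7/37', '30/47', '55/51', '70/68', '68/70', '44/32', '144/0', '141/11', '142/14', '125/23', '108/24', '57/0', '51/0', '132/117']
191 ['13/43', '14/42', '13/41', '12/41', '6/37', '70/65', '73/70', '70/70', '63/68', '28/11', '61/70', '71/70', '78/84', '60/76', '36/4', '32/0', '165/162']
192 ['15/42', '14/41', '15/42', '14/42', '11/44', '23/27', '68/64', '64/63', '52/52', '47/50', '113/124', '119/130', '108/118', '64/67', '54/34', '49/17', '164/157']
```

View pics/ab7.png

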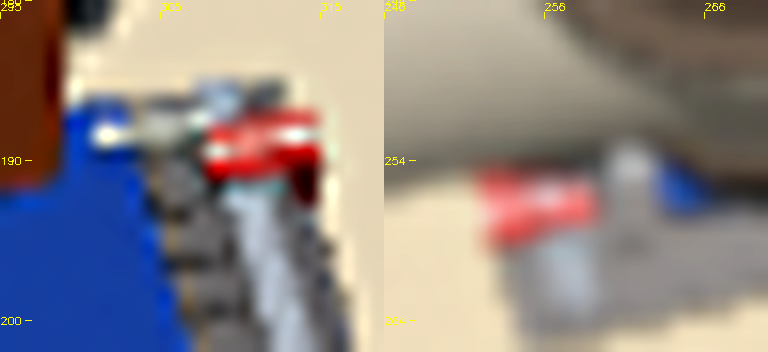

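```bash
python3 - <<'E'
from h import *
y=np.radians(13.7);X=np.array([np.cos(y),np.sin(y)])
L=lambda n,u,v,z:px2w(n,u,v,z)[:2]@X
for z in(31,33,35,37):
  print(z,"top",[round(L("top",261,v,z)-L("top",255.6,255.9,27),1) for v in(253.9,254.1,254.3)],"scene",[round(L("scene",304.6,v,z)-(L("scene",308,189,27)+L("scene",313,188.05,27))/2,1) for v in(187.3,187.5,187.7)])
d=np.stack([arm.get_image("scene")[1] for _ in range(20)]);c=arm.get_calibration("scene")
for v in(186,187,188,189):
  o=[]
  for u in range(301,315):
    m=np.median(d[:,v,u]);w=c["R"].T@(np.linalg.solve(c["camera_matrix"],[u,v,1.])*m-c["t"]);o.append(f"{w[:2]@X:.1f}/{w[2]:.0f}")
  print(v,o)
E
```

```text
31 top [np.float64(1.6), np.float64(1.0), np.float64(0.4)] scene [np.float64(-4.9), np.float64(-4.2), np.float64(-3.4)]
33 top [np.float64(1.3), np.float64(0.7), np.float64(0.1)] scene [np.float64(-3.4), np.float64(-2.7), np.float64(-2.0)]
35 top [np.float64(1.1), np.float64(0.5), np.float64(-0.1)] scene [np.float64(-2.0), np.float64(-1.3), np.float64(-0.6)]
37 top [np.float64(0.8), np.float64(0.2), np.float64(-0.4)] scene [np.float64(-0.6), np.float64(0.2), np.float64(0.9)]
186 ['456.0/34', '432.3/0', '438.8/8', '440.3/10', '441.2/10', '441.4/10', '447.9/18', '448.0/17', '448.7/17', '443.4/9', '444.7/10', '444.9/10', '437.6/-1', '438.5/-1']
187 ['460.3/35', '460.5/34', '443.0/9', '443.4/9', '463.8/36', '464.0/36', '465.3/37', '452.6/18', '452.4/17', '447.2/9', '460.2/27', '460.4/26', '461.4/27', '442.8/-0']
188 ['465.4/37', '466.2/37', '466.4/37', '466.9/37', '466.7/35', '467.1/35', '467.0/34', '462.0/27', '462.7/27', '462.6/26', '464.0/27', '464.6/27', '465.8/28', '466.3/28']
189 ['467.8/35', '467.8/34', '465.9/31', '467.3/32', '467.2/31', '466.8/30', '467.4/30', '466.0/27', '466.3/27', '466.2/26', '466.9/26', '468.0/27', '468.4/26', '468.4/26']
```

```bash
python3 - <<'E'
from h import *
p,_=arm.get_image("scene");crop(p,230,165,130,100,6,"pics/f.png")
s=arm.read_state();print(s["position"],s["contact_force"],s["gripper_width"],s["clock"],abs(s["joint_vel"]).max())
E
```

```text
[492.23138972 -61.70268369  78.15175138] [ 6.8306418   1.55745971 -0.73858066] 39.4556769162552 13.525 0.0018111983748979284
```

View pics/f.png

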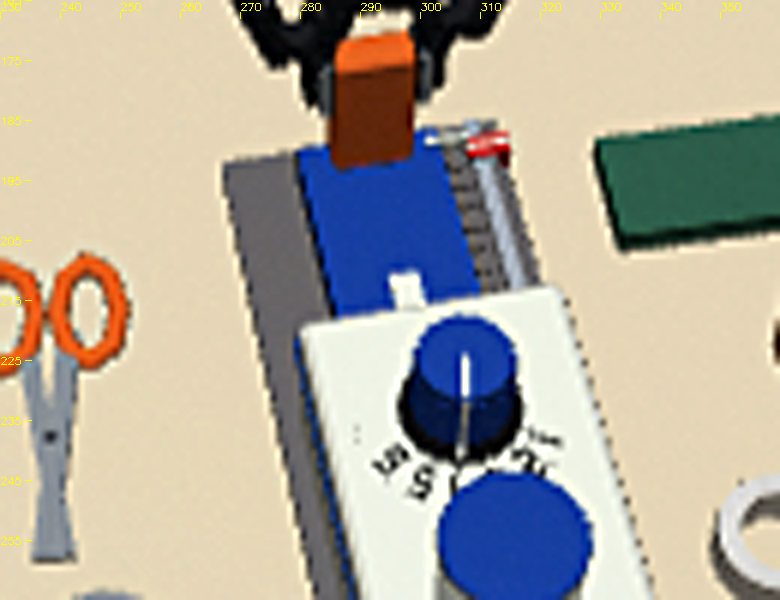

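The final view shows the collar pointer at 4 and the fingers still gripping the handle at about (292,180). The drawer pointer (about (304,187)) is level with the clip's line once the height parallax is allowed for, and the neighbouring things are unmoved. I'll hand it in.

```bash
python3 -c "
from bench import arm
print(arm.job_done())"
```

```text
the job is handed in; nothing more can be done
None
```

I turned the blue collar from 3 to 4 and released it. Then I gripped the orange handle and pulled the drawer out about 63 mm to the mark, and handed the job in at about 13.5 s while still gripping and holding it there.

- **Collar:** the pointer stands at the 4 after release. The picture put it about 10.5° right of the dispenser's x axis, where 4 is at 12.5°. In the last picture it had not moved.
- **Drawer at the mark:** pointer and line agree to about 0.5 mm in the scene depth and 0.2–0.7 mm short in the top view. The first measurement minus the arm's travel gave 1.6 mm short.
- **One disagreement:** taking the given pointer height of 33 mm, the scene picture alone would read about 2.7 mm beyond the line. The depth readings put the pointer's visible top at about 37 mm, which brings that picture into agreement with the others, so I trusted them.
- **Clip and surroundings:** the clip's pixels were the same as at the start, and the bystanders visible in the last crop looked unmoved.
- **Forces:** readings stayed small, with about 7 N held at the end and about 15 N at most in the readings taken.

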